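# Click the long check-source plug into its holder

### The arm

A 7-joint arm with a two-finger parallel gripper is mounted at the origin on a cart in front of the work surface, level with it; the furniture and walls round the work are solid. World frame = base frame: x ahead of the robot, y to its left, z up, the work surface at z = 0. Lengths are in m, angles in degrees, forces in N, time in s.
With the tool pointing down it reaches from about 0.425 to 0.925 m from the base axis. Payload 6.8 kg.
Tool frame: the origin (TCP) lies midway between the tips of the shut fingers; the grasp point (between the pads) lies 19 mm behind it; z points along the fingers, y is the line along which they close (so a half turn about z gives the same grasp; the last joint's range is limited). The gripper opens to 88 mm and grips with 3 to 60 N. Pads are 20 mm wide; open, the fingers measure 115 mm over their backs; the gripper's body (75 mm by 178 mm) begins 61 mm behind the grasp point.
Start: joints at [63.936, 27.33, 1.283, 89.118, -0.659, 63.558, -4.761], TCP at [0.229, -0.635, 0.197] pointing down, gripper open.
Joint ranges: [-169.35, 169.35], [-19.33, 120.38], [-80.79, 83.38], [13.8, 139.57], [-78.32, 258.32], [9.67, 109.79], [-169.56, 169.56]. Speed limits (degrees/s): [136.94, 136.94, 180, 180, 180, 180, 180].

### API

Orientations are given as [roll, pitch, yaw] about the fixed x, y, z axes, in that order (R = Rz(yaw) Ry(pitch) Rx(roll)).
In Python, from cell import robot gives the robot as it stands. The module is installed in compiled form; this text tells all that it offers.
- The arm moves only by the shell command python3 -m inch 'ROWS' [FORCE]. ROWS is JSON, a list of rows, each an object of numbers: "x", "y", "z": the shift along the tool's x, y, z as a fraction of full scale; "yaw": the turn about the tool's z as a fraction of full scale; "hand": the closure, from 0 (fully open) to 1 (shut). A call has 1 to 10 rows; each row shifts and turns the commanded pose from where the row before left it, along the tool's axes as they then stand; what a row does not reach is not made up. Full scale, the value 1, is 30 mm for a shift and 0.1 rad for a turn. A row lasts 1/12 s, in which the tool goes at most 41.7 mm and 7.16 degrees, less where a joint would pass 70% of its speed; a pose out of reach is approached as far as the arm can. A call with a number of a shift or a turn outside -1 to 1 is refused whole. A call with a gripper value outside its range is refused whole. The fingers move at their own pace and stop on an object; FORCE is the grip in N (left out, the last holds). Time passes only in rows, so rows that do not move let the fingers close. It gives the time, the measured TCP pose, the force, the opening and the grip force at its end, in the units of the state.
- robot.sense(): the state, without advancing time (a new reading comes with each control period).
- robot.grab_frame(name): name is "scene" or "top"; returns (picture, depth): 384x512x3 uint8, blue, green, red; 384x512 float32, m along the optical axis (not along the pixel's ray), 0 where there is no reading.
- robot.camera_info(name): a dict with "camera_matrix" (3x3 intrinsics, pixels), "origin" and "orientation" of the camera in the world. Camera axes: x right, y down, z forward; pixel columns grow to the right and rows downward; lengths in m; the calibration is good to about 2 mm. A picture is of the moment at which its call begins. camera_info takes no time and is no camera call.
- robot.close_job(): hands the job in; it is judged then, once.
Trained networks look in the newest picture that a camera, given by its name, has taken for a name from the list of things; names that differ only in an ending like _2 or _b are one class to them, and where a whole thing is asked for, a point or a joint stands for the part that bears it (a point fixed in the world has none). Each returns a list of dicts, best first, with "conf" (0 to 1); they miss things now and then, are a little off and sometimes report something else, mostly with a low value. They report only what shows in the picture. A call takes as long as a camera call. They do not tell look-alikes from the thing itself.
- robot.recognise(target, camera): "bbox" ([left, top, right, bottom] in pixels, round what is visible of it).
The state is a dict: "t": time; "joint_positions": joint angles; "qd": joint speeds; "tau": joint torques, N m; "eef_pos": TCP position; "orientation": TCP orientation; "contact_force": force on the tool from outside, world axes, zero at the start; "moment": the same for the moment, N m; "finger_gap": finger opening in m; "grasp_force": force on a finger pad.
Only numpy, scipy, OpenCV 4.12 (cv2) and the standard library are available. Lean on these libraries where they do the work, as an engineer would, in place of code of your own. Each camera call takes 0.05 s, during which the arm holds its last target. There are 200 camera calls.

### The job

Two knobbed metal check-source plugs stand on the bench. Take the one with the long shank by its knob, put it shank down into the round socket of the grey holder block and press it home past the sprung ball, so that it clicks in with its collar flat on the socket's flared rim; then let go. Leave the short plug standing where it is.

Things in the scene. Friction and masses are not known exactly. Their poses are not given: they have to be found in the camera images.
- long_plug_center (a point): Long plug, loose, bare metal, 0.07-0.14 kg, standing on its shank, round, 90 mm tall; z up its axis. This point: on the axis, 45 mm above the foot. Shank 28 mm wide, 50 long, lowest 8 mm tapered to 20 wide, a groove round it 21 mm under the collar. Collar 54 mm wide, its underside 5 and top 11 mm above this point. Above it the grip knob, 24 mm wide, 34 tall (top 45 mm above this point).
- short_plug_center (a point): Short plug, to be left alone: same collar and knob, but its shank is only 22 mm long and has no groove; 62 mm tall overall. This point: on its axis, 31 mm above the foot. It and the long plug may stand in either place.
- socket (a point): Centre of the socket mouth: rim of a flared steel lead-in ring (44 mm wide inside at the rim, 8 mm high) on the fixed grey block (60x60); z up, 62 mm over the bench. Socket 30 mm wide, 54 deep from the rim. Home: long plug's centre 5 mm below this point, collar on the rim. The ball, in the +y wall 22 mm down, stops the foot with the collar 20-25 mm up; 2-10 N pushes past, then it snaps out.
- ball (a joint): The sprung ball in the socket's side: how far (m) it is pressed back into the wall. 0 = sprung out (standing 4.5 mm into the empty socket, or in the plug's groove), about 0.001 to 0.004 while the shank slides past it, at most 0.007.
Mind the look-alikes: they are no part of the job. Leave any purple look-alike of the part that bears long_plug_center alone.

How it is judged (in metres and radians):
On the way:
1. the gripper presses the long plug down the socket, so that its shank pushes the ball back (value of joint ball above 0.001 m and horizontal distance between long_plug_center and socket below 0.01 m and contact force between the fingers and long_plug above 0.5 N).
At the end, for the whole second after the job is handed in: The long plug is upright in the socket and at rest, its collar within 3 mm of the socket's rim, with the ball sprung out into its groove (pressed back less than 1.7 mm); the short plug stands upright within 30 mm of where it began (z of long_plug_center in the frame of socket below -0.002 m and horizontal distance between long_plug_center and socket below 0.006 m and angle between each of long_plug_center, short_plug_center's own z axis and vertical below 0.1 rad and value of joint ball below 0.0017 m and linear speed of long_plug below 0.02 m/s and distance of short_plug_center from where it was at the start of the episode below 0.03 m); the robot touches nothing.
It fails at once if the short plug is moved by more than 40 mm (distance of short_plug_center from where it was at the start of the episode above 0.04 m).
It also fails if it takes over 45 s, if anything falls off the work surface, if the arm or the gripper's body presses on something with over 40 N, if the wrist force passes 120 N, or if a joint passes its speed limit or range.

## Working session

There is one attempt and no reset: what is moved stays moved. The work goes in short steps, Python scripts to look and compute and a shell command to move; the robot and the scene stay as the last step left them, time stands still between calls to the robot, and variables do not carry over. Pictures are saved under pics/ and viewed, at most 10 in all, crops included, and the job is handed in when it is done.

```bash
mkdir -p pics; python3 - <<'E'
from cell import robot
import cv2,numpy as np
s=robot.sense();print({k:np.round(v,3).tolist() for k,v in s.items()})
ims=[]
for c in("top","scene"):
    p,d=robot.grab_frame(c);cv2.imwrite(f"pics/{c}0.png",p);np.save(f"pics/{c}0.npy",d)
    i=robot.camera_info(c);print(c,i)
    for t in("long_plug_center","short_plug_center","socket","ball"):
        try: print(t,robot.recognise(t,c))
        except Exception as e: print(t,e)
E
```

```text
{'t': 0.0, 'joint_positions': [63.937, 27.375, 1.281, 89.176, -0.66, 63.558, -4.76], 'qd': [-0.036, -0.017, -0.041, 0.013, -0.009, 0.061, 0.069], 'tau': [0.0, -58.285, 1.535, -27.26, -0.054, 0.017, 0.0], 'eef_pos': [0.229, -0.634, 0.196], 'orientation': [-179.898, 0.007, 19.87], 'contact_force': [0.404, 0.545, -0.027], 'moment': [0.008, -0.004, -0.035], 'grasp_force': 0.0, 'finger_gap': 0.088}
top {'camera_matrix': array([[440.86641536,   0.        , 252.73043871],
       [  0.        , 440.86641536, 189.72076537],
       [  0.        ,   0.        ,   1.        ]]), 'origin': array([ 0.40533151, -0.06435858,  1.0595983 ]), 'orientation': array([-172.40853554,   -1.54838443,  -88.79509545])}
long_plug_center [{'bbox': [327.0, 233.8, 352.4, 256.2], 'conf': 0.97}, {'bbox': [327.7, 142.7, 353.0, 161.8], 'conf': 0.67}, {'bbox': [284.3, 227.4, 310.6, 253.5], 'conf': 0.58}]
short_plug_center [{'bbox': [287.7, 166.3, 307.1, 190.7], 'conf': 0.83}]
socket [{'bbox': [142.4, 196.3, 185.1, 245.8], 'conf': 0.96}]
ball []
scene {'camera_matrix': array([[372.22732241,   0.        , 252.90549508],
       [  0.        , 372.22732241, 191.27182059],
       [  0.        ,   0.        ,   1.        ]]), 'origin': array([0.23253623, 0.39411384, 0.73751407]), 'orientation': array([-140.24766921,   -0.27875119, -147.34840303])}
long_plug_center [{'bbox': [320.4, 148.7, 345.1, 179.2], 'conf': 0.82}, {'bbox': [306.0, 170.3, 322.2, 199.8], 'conf': 0.74}, {'bbox': [253.3, 119.5, 274.3, 143.7], 'conf': 0.7}]
short_plug_center [{'bbox': [249.9, 153.8, 272.5, 177.2], 'conf': 0.89}]
socket [{'bbox': [203.1, 258.6, 253.5, 301.0], 'conf': 0.85}]
ball []
```

View pics/top0.png

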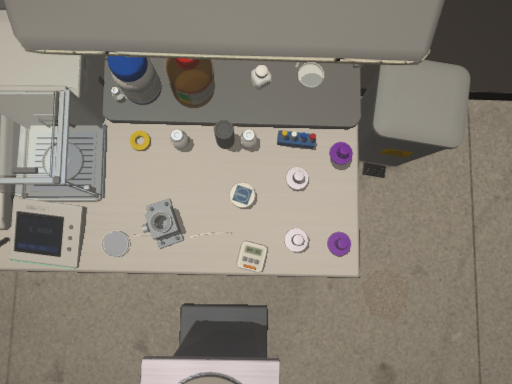

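View pics/scene0.png

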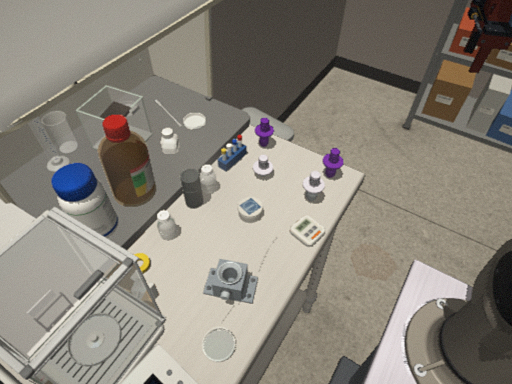

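The top view shows two metal plugs at (297,240) and (297,179), purple look-alikes at (340,154) and (339,244), and the holder block at (163,222). Next I measure knob tops and rims from depth.

```bash
cat > h.py <<'E'
import numpy as np,cv2
from scipy.spatial.transform import Rotation as R
from cell import robot
def cloud(c,d):
    i=robot.camera_info(c);K=i["camera_matrix"];v,u=np.mgrid[:d.shape[0],:d.shape[1]]
    P=np.stack([(u-K[0,2])/K[0,0]*d,(v-K[1,2])/K[1,1]*d,d],-1)
    return P@R.from_euler("xyz",i["orientation"],degrees=True).as_matrix().T+i["origin"]
E
python3 - <<'E'
from h import *
np.set_printoptions(precision=4,suppress=True)
for c,bb in(("top",{"A":(280,224,314,258),"B":(280,162,314,196),"sock":(142,196,186,246),"pA":(325,230,354,260),"pB":(325,140,355,168),"calc":(238,240,268,272)}),("scene",{"A":(300,168,328,202),"B":(250,152,276,180),"sock":(203,258,254,302)})):
    P=cloud(c,np.load(f"pics/{c}0.npy"))
    for k,(l,t,r,b) in bb.items():
        q=P[t:b,l:r].reshape(-1,3);q=q[(q[:,2]>0.008)&(q[:,2]<.3)]
        zt=np.percentile(q[:,2],98)
        top=q[q[:,2]>zt-.008]
        mid=lambda a:(np.percentile(a,3,0)+np.percentile(a,97,0))/2
        print(c,k,"ztop",zt,"top mid",mid(top)[:2],"ext",np.ptp(top,axis=0)[:2],len(top),"hist",np.histogram(q[:,2],np.arange(0,.11,.01))[0])
E
```

```text
top A ztop 0.09253255788585418 top mid [ 0.4286 -0.1882] ext [0.022  0.0219] 91 hist [  0   0   0   0   2 323  11   5  46  52]
top B ztop 0.06486958263174596 top mid [ 0.5746 -0.1931] ext [0.0213 0.0213] 81 hist [  0   0 222  70   9  18  72   0   0   0]
top sock ztop 0.06385389242064599 top mid [0.4608 0.1203] ext [0.0708 0.0709] 246 hist [171 124  30  32  84 466 114   0   0   0]
top pA ztop 0.09268563939379007 top mid [ 0.422  -0.2861] ext [0.0219 0.0226] 90 hist [  0   0   0   0   1 312  15  12  54  43]
top pB ztop 0.09277389593726247 top mid [ 0.632  -0.2915] ext [0.0218 0.0228] 88 hist [  0   0   0   0   2 276  17  13  57  41]
top calc ztop 0.020398000808420812 top mid [ 0.3886 -0.0902] ext [0.0715 0.0655] 697 hist [  0 707  26   0   0   0   0   0   0   0]
scene A ztop 0.09009743987384498 top mid [ 0.4259 -0.1843] ext [0.0237 0.024 ] 75 hist [  5  38  44   2   6 214  28  29  71  10]
scene B ztop 0.06218772676937868 top mid [ 0.5732 -0.1885] ext [0.0229 0.0243] 63 hist [  0   0 177  25  28  42  33   0   0   0]
scene sock ztop 0.06196105833073547 top mid [0.458  0.1229] ext [0.0722 0.0732] 347 hist [111 135  79 101 182 595  85   0   0   0]
```

```bash
python3 - <<'E'
from h import *
np.set_printoptions(precision=4,suppress=True,linewidth=200)
S=[]
for c,(l,t,r,b) in(("top",(142,196,186,246)),("scene",(203,250,254,302))):
    P=cloud(c,np.load(f"pics/{c}0.npy"));q=P[t:b,l:r].reshape(-1,3);off=.002 if c=="top" else 0
    q=q[(q[:,2]>.0585+off)&(q[:,2]<.07)]
    m=q[np.hypot(*(q[:,:2]-[.459,.1215]).T)<.035]
    (x,y),rad=cv2.minEnclosingCircle(m[:,:2].astype(np.float32));print(c,x,y,rad,len(m),m.mean(0));S.append((x,y))
    if c=="top":
        f=P.reshape(-1,3);print("max height per 5cm cell, x rows .35.. , y cols .0..")
        for x0 in np.arange(.3,.7,.05): print(round(x0,2),[round(float(max([0,*f[(abs(f[:,0]-x0-.025)<.025)&(abs(f[:,1]-y0-.025)<.025),2]])),2) for y0 in np.arange(-.35,.4,.05)])
s=robot.sense();p=s["eef_pos"];M=R.from_euler("xyz",s["orientation"],degrees=True).as_matrix()
print("to plug rows(30mm):",M.T@(np.array([.4273,-.1863,.16])-p)/.03)
E
```

```text
top 0.4618522524833679 0.11902637034654617 0.02483678236603737 96 [0.4611 0.1212 0.0626]
max height per 5cm cell, x rows .35.. , y cols .0..
0.3 [0.0, 0.0, 0.0, 0.01, 0.0, 0.0, 0.0, 0.01, 0.0, 0.0, 0.0, 0.0, 0.0, 0.0, 0.0]
0.35 [0.0, 0.06, 0.0, 0.01, 0.02, 0.02, 0.01, 0.0, 0.01, 0.01, 0.01, 0.01, 0.01, 0.04, 0.03]
0.4 [0.06, 0.1, 0.06, 0.1, 0.02, 1.06, 0.01, 0.01, 0.06, 0.07, 0.05, 0.02, 0.02, 0.05, 0.05]
0.45 [0.0, 0.01, 0.05, 0.06, 0.0, 0.0, 0.01, 0.01, 0.07, 0.07, 0.06, 0.01, 0.05, 0.06, 0.05]
0.5 [0.01, 0.01, 0.01, 0.0, 0.01, 0.04, 0.03, 0.01, 0.01, 0.05, 0.01, 0.17, 0.28, 0.29, 0.28]
0.55 [0.01, 0.01, 0.07, 0.07, 0.01, 0.04, 0.03, 0.01, 0.01, 0.01, 0.01, 0.01, 0.28, 0.28, 0.28]
0.6 [0.09, 0.09, 0.01, 0.03, 0.01, 0.06, 0.1, 0.01, 0.08, 0.06, 0.02, 0.01, 0.28, 0.28, 0.28]
0.65 [0.45, 0.45, 0.45, 0.45, 0.45, 0.45, 0.45, 0.45, 0.45, 0.45, 0.45, 0.45, 0.45, 0.28, 0.28]
scene 0.4600077271461487 0.12144699692726135 0.025065407156944275 130 [0.4614 0.1209 0.0607]
to plug rows(30mm): [ 11.2837 -11.818    1.2385]
```

```bash
python3 -m inch '[{"x":0.4,"y":-0.4,"hand":0},{"x":0.8,"y":-0.8},{"x":0.9,"y":-0.95},{"x":0.9,"y":-0.95},{"x":0.9,"y":-0.95},{"x":0.9,"y":-0.95},{"x":0.9,"y":-0.95},{"x":0.9,"y":-0.95},{"x":0.9,"y":-0.95},{"x":0.9,"y":-0.95}]'; python3 - <<'E'
from h import *
s=robot.sense();p=s["eef_pos"];M=R.from_euler("xyz",s["orientation"],degrees=True).as_matrix()
print(p,s["orientation"],M.T@(np.array([.4273,-.1863,.12])-p)/.03,s["joint_positions"])
E
```

```text
[ 0.22944953 -0.63479166  0.19712904] [-1.79996707e+02 -1.12188017e-03  1.98703827e+01] [ 11.28363684 -11.81792398   2.57186818] [63.93423436 27.33153003  1.28357609 89.12029487 -0.65972339 63.55873592
 -4.76125415]invalid input at $[0]: expected keys x, y, z, yaw, hand
```

```bash
python3 -m inch '[{"x":0.4,"y":-0.4,"z":0,"yaw":0,"hand":0},{"x":0.8,"y":-0.8,"z":0,"yaw":0,"hand":0},{"x":0.9,"y":-0.95,"z":0,"yaw":0,"hand":0},{"x":0.9,"y":-0.95,"z":0,"yaw":0,"hand":0},{"x":0.9,"y":-0.95,"z":0,"yaw":0,"hand":0},{"x":0.9,"y":-0.95,"z":0,"yaw":0,"hand":0},{"x":0.9,"y":-0.95,"z":0,"yaw":0,"hand":0},{"x":0.9,"y":-0.95,"z":0,"yaw":0,"hand":0},{"x":0.9,"y":-0.95,"z":0,"yaw":0,"hand":0},{"x":0.9,"y":-0.95,"z":0,"yaw":0,"hand":0}]'; cat >> h.py <<'E'
def togo(x,y,z):
    s=robot.sense();p=s["eef_pos"];M=R.from_euler("xyz",s["orientation"],degrees=True).as_matrix()
    print("t",s["t"],"pos",np.round(p,4),"rpy",np.round(s["orientation"],1),"rows",np.round(M.T@(np.array([x,y,z])-p)/.03,2),"j",np.round(s["joint_positions"]),"F",np.round(s["contact_force"],1),"grip",s["grasp_force"],s["finger_gap"])
E
python3 -c "from h import *;togo(.4273,-.1863,.12)"
```

```text
t: 1.33
eef_pos: [0.3772, -0.2992, 0.1975]
orientation: [180.0, -0.0, 19.9]
contact_force: [0.2, -0.0, -0.7]
finger_gap: 0.0878
grasp_force: 0.0
t 1.3333 pos [ 0.3772 -0.2992  0.1975] rpy [180.   -0.   19.9] rows [ 2.85 -2.97  2.58] j [ 39.   9.  -9. 114.   2.  56. -41.] F [ 0.2 -0.  -0.7] grip 0.0 0.08781290479408868
```

```bash
python3 -m inch '[{"x":0.9,"y":-0.95,"z":0,"yaw":0,"hand":0},{"x":0.9,"y":-0.9,"z":0,"yaw":0,"hand":0},{"x":0.7,"y":-0.7,"z":0.4,"yaw":0,"hand":0},{"x":0.35,"y":-0.4,"z":0.7,"yaw":0,"hand":0},{"x":0,"y":0,"z":0.8,"yaw":0,"hand":0},{"x":0,"y":0,"z":0.6,"yaw":0,"hand":0},{"x":0,"y":0,"z":0,"yaw":0,"hand":0}]'; python3 - <<'E'
from h import *
togo(.4273,-.1863,.061)
p,d=robot.grab_frame("scene");q,e=robot.grab_frame("top")
a=cv2.resize(p[90:240,230:380],None,fx=2.6,fy=2.6);b=cv2.resize(q[165:315,225:375],None,fx=2.6,fy=2.6)
cv2.imwrite("pics/pre.png",np.hstack([a,b]))
E
```

```text
t: 1.92
eef_pos: [0.4249, -0.1874, 0.1194]
orientation: [-179.8, 0.2, 19.9]
contact_force: [-0.9, 0.1, -0.3]
finger_gap: 0.0878
grasp_force: 0.0
t 1.9167 pos [ 0.4249 -0.1874  0.1194] rpy [-179.8    0.2   19.9] rows [ 0.1  -0.    1.95] j [ 29.  14. -14. 120.   5.  46. -59.] F [-0.9  0.1 -0.3] grip 0.0 0.08775143951971316
```

View pics/pre.png

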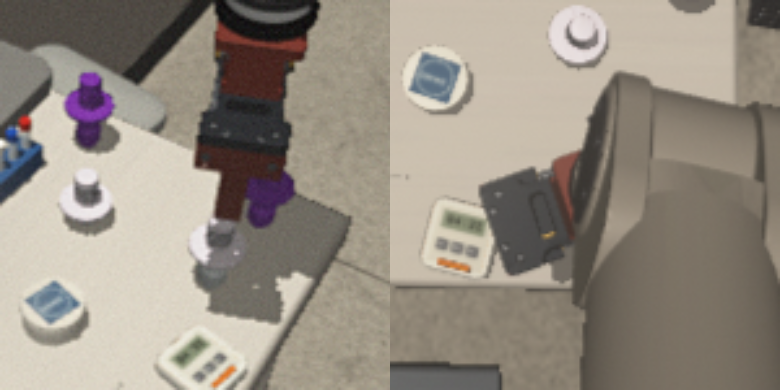

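The scene view shows the fingers straddling the long plug's knob (about (218,232) in the crop), and the short plug and purple ones are clear. I descend and grip.

```bash
python3 -m inch '[{"x":0.1,"y":0,"z":0.6,"yaw":0,"hand":0},{"x":0,"y":0,"z":0.7,"yaw":0,"hand":0},{"x":0,"y":0,"z":0.4,"yaw":0,"hand":0},{"x":0,"y":0,"z":0.2,"yaw":0,"hand":0},{"x":0,"y":0,"z":0,"yaw":0,"hand":0.5},{"x":0,"y":0,"z":0,"yaw":0,"hand":0.8},{"x":0,"y":0,"z":0,"yaw":0,"hand":1},{"x":0,"y":0,"z":0,"yaw":0,"hand":1},{"x":0,"y":0,"z":0,"yaw":0,"hand":1},{"x":0,"y":0,"z":0,"yaw":0,"hand":1}]' 35; python3 -c "from h import *;togo(.4273,-.1863,.061)"
```

```text
t: 2.85
eef_pos: [0.4303, -0.1877, 0.0657]
orientation: [180.0, -0.0, 19.9]
contact_force: [0.3, 0.5, -0.1]
finger_gap: 0.0509
grasp_force: 0.0
t 2.85 pos [ 0.4303 -0.1877  0.0657] rpy [180.   -0.   19.9] rows [-0.08 -0.08  0.16] j [ 28.  19. -14. 123.   7.  39. -61.] F [ 0.3  0.5 -0.1] grip 0.0 0.05088310203669287
```

```bash
python3 -m inch '[{"x":-0.08,"y":-0.06,"z":0.14,"yaw":0,"hand":1},{"x":0,"y":0,"z":0,"yaw":0,"hand":1},{"x":0,"y":0,"z":0,"yaw":0,"hand":1},{"x":0,"y":0,"z":0,"yaw":0,"hand":1},{"x":0,"y":0,"z":0,"yaw":0,"hand":1},{"x":0,"y":0,"z":0,"yaw":0,"hand":1},{"x":0,"y":0,"z":0,"yaw":0,"hand":1},{"x":0,"y":0,"z":0,"yaw":0,"hand":1},{"x":0,"y":0,"z":0,"yaw":0,"hand":1}]' 35; python3 -c "from h import *;togo(.4273,-.1863,.16)"
```

```text
t: 3.6
eef_pos: [0.427, -0.1867, 0.061]
orientation: [-180.0, 0.0, 19.9]
contact_force: [1.0, 0.1, -1.0]
finger_gap: 0.0223
grasp_force: 35.0
t 3.6 pos [ 0.427  -0.1867  0.061 ] rpy [-180.     0.    19.9] rows [ 0.01 -0.01 -3.3 ] j [ 27.  20. -14. 123.   7.  38. -61.] F [ 1.   0.1 -1. ] grip 34.99558746814728 0.022341407517171945
```

Grip holds at 35 N, on the knob. Lift about 100 mm, then carry.

```bash
python3 -m inch '[{"x":0,"y":0,"z":-0.3,"yaw":0,"hand":1},{"x":0,"y":0,"z":-0.7,"yaw":0,"hand":1},{"x":0,"y":0,"z":-0.9,"yaw":0,"hand":1},{"x":0,"y":0,"z":-0.9,"yaw":0,"hand":1},{"x":0,"y":0,"z":-0.5,"yaw":0,"hand":1},{"x":0,"y":0,"z":0,"yaw":0,"hand":1}]' 35; python3 -c "from h import *;togo(.461,.1205,.16)"
```

```text
t: 4.1
eef_pos: [0.4294, -0.1875, 0.1639]
orientation: [179.7, -0.3, 19.9]
contact_force: [-0.3, 0.1, -1.1]
finger_gap: 0.022
grasp_force: 35.0
t 4.1 pos [ 0.4294 -0.1875  0.1639] rpy [179.7  -0.3  19.9] rows [ 4.48 -9.3   0.11] j [ 29.  11. -15. 118.   4.  51. -58.] F [-0.3  0.1 -1.1] grip 34.995760917663574 0.02199068988565263
```

```bash
python3 -m inch '[{"x":0.2,"y":-0.4,"z":0,"yaw":0,"hand":1},{"x":0.4,"y":-0.8,"z":0,"yaw":0,"hand":1},{"x":0.45,"y":-0.95,"z":0,"yaw":0,"hand":1},{"x":0.45,"y":-0.95,"z":0,"yaw":0,"hand":1},{"x":0.45,"y":-0.95,"z":0,"yaw":0,"hand":1},{"x":0.45,"y":-0.95,"z":0,"yaw":0,"hand":1},{"x":0.45,"y":-0.95,"z":0,"yaw":0,"hand":1},{"x":0.45,"y":-0.95,"z":0,"yaw":0,"hand":1},{"x":0.45,"y":-0.95,"z":0,"yaw":0,"hand":1},{"x":0.4,"y":-0.8,"z":0,"yaw":0,"hand":1}]' 35; python3 -m inch '[{"x":0.33,"y":-0.65,"z":0,"yaw":0,"hand":1},{"x":0,"y":0,"z":0,"yaw":0,"hand":1},{"x":0,"y":0,"z":0,"yaw":0,"hand":1}]'; python3 - <<'E'
from h import *
togo(.461,.1205,.16)
p,d=robot.grab_frame("scene");q,e=robot.grab_frame("top")
np.save("pics/hold.npy",d)
a=cv2.resize(p[170:320,150:300],None,fx=3,fy=3,interpolation=cv2.INTER_CUBIC);cv2.imwrite("pics/hold.png",a)
E
```

```text
t: 4.93
eef_pos: [0.4551, 0.1018, 0.1594]
orientation: [-180.0, 0.0, 19.9]
contact_force: [0.7, 0.3, -1.2]
finger_gap: 0.022
grasp_force: 35.0
t: 5.18
eef_pos: [0.4579, 0.1223, 0.1593]
orientation: [-180.0, 0.1, 20.0]
contact_force: [0.1, -0.6, -0.5]
finger_gap: 0.0218
grasp_force: 35.0
t 5.1833 pos [0.4579 0.1223 0.1593] rpy [-1.8e+02  1.0e-01  2.0e+01] rows [ 0.08  0.09 -0.02] j [   2.   13.  -28.  117.    8.   52. -100.] F [ 0.1 -0.6 -0.5] grip 34.995460510253906 0.021831963920818518
```

View pics/hold.png

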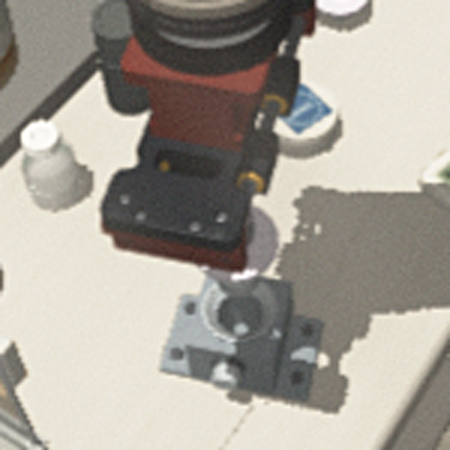

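The picture shows the held plug's collar at about (245,250) and shank at (240,278), just above the socket mouth at (240,310). I fit the held shank (r 14 mm) and the rim from this same camera's depth, so calibration errors cancel.

```bash
python3 - <<'E'
from h import *
from scipy.optimize import least_squares
P=cloud("scene",np.load("pics/hold.npy")).reshape(-1,3)
n=P[np.hypot(*(P[:,:2]-[.46,.122]).T)<.04]
print(np.histogram(n[:,2],np.arange(.05,.2,.01)))
for lo,hi,r in((.108,.138,.014),(.150,.156,.027),(.142,.156,.027)):
    q=n[(n[:,2]>lo)&(n[:,2]<hi)]
    if len(q)<6: print(lo,len(q));continue
    f=least_squares(lambda c:np.hypot(*(q[:,:2]-c).T)-r,[.46,.12],loss="soft_l1",f_scale=.001)
    print(lo,hi,len(q),f.x,np.median(abs(f.fun)))
q=n[(n[:,2]>.0585)&(n[:,2]<.066)]
f=least_squares(lambda c:np.hypot(*(q[:,:2]-c[:2]).T)-c[2],[.46,.12,.024],loss="soft_l1",f_scale=.001);print("rim",len(q),f.x)
togo(.461,.1205,.16)
E
```

```text
(array([504,  65,   0,   0,   0,  13,  36,   7,   0,  12, 224,   6,   7,
         9,   0]), array([0.05, 0.06, 0.07, 0.08, 0.09, 0.1 , 0.11, 0.12, 0.13, 0.14, 0.15,
       0.16, 0.17, 0.18, 0.19, 0.2 ]))
0.108 0.138 49 [0.4573858  0.12291347] 0.0003976008286826274
0.15 0.156 221 [0.46320131 0.12556294] 0.002934378204789853
0.142 0.156 233 [0.46297137 0.12555041] 0.002773361597575772
rim 103 [0.45998295 0.12206133 0.02260005]
t 5.2833 pos [0.458  0.1201 0.1593] rpy [1.80e+02 1.00e-01 1.98e+01] rows [ 0.1   0.02 -0.02] j [   2.   13.  -28.  117.    8.   52. -100.] F [ 0.2 -0.7 -0.6] grip 34.995355010032654 0.022189808661525628
```

```bash
python3 -m inch '[{"x":0.08,"y":0.05,"z":0.3,"yaw":0,"hand":1},{"x":0,"y":0,"z":0.5,"yaw":0,"hand":1},{"x":0,"y":0,"z":0.4,"yaw":0,"hand":1},{"x":0,"y":0,"z":0.2,"yaw":0,"hand":1},{"x":0,"y":0,"z":0.1,"yaw":0,"hand":1},{"x":0,"y":0,"z":0,"yaw":0,"hand":1}]' 35; python3 -m inch '[{"x":0,"y":0,"z":0.1,"yaw":0,"hand":1},{"x":0,"y":0,"z":0.1,"yaw":0,"hand":1},{"x":0,"y":0,"z":0.1,"yaw":0,"hand":1},{"x":0,"y":0,"z":0,"yaw":0,"hand":1}]'; python3 -c "from h import *;togo(.461,.1205,.073)"
```

```text
t: 5.78
eef_pos: [0.461, 0.12, 0.1142]
orientation: [180.0, 0.1, 19.8]
contact_force: [0.0, -0.0, -0.7]
finger_gap: 0.0216
grasp_force: 35.0
t: 6.12
eef_pos: [0.4612, 0.1207, 0.1056]
orientation: [180.0, 0.0, 19.9]
contact_force: [0.2, -0.1, -1.0]
finger_gap: 0.0218
grasp_force: 35.0
t 6.1167 pos [0.4612 0.1207 0.1056] rpy [180.    0.   19.9] rows [-0.01  0.    1.09] j [   1.   18.  -27.  119.   11.   45. -103.] F [ 0.2 -0.1 -1. ] grip 34.99553918838501 0.021795499991219006
```

The foot is in the bore with no side force. I press down in small steps past the ball.

```bash
python3 -m inch '[{"x":0,"y":0,"z":0.1,"yaw":0,"hand":1},{"x":0,"y":0,"z":0.1,"yaw":0,"hand":1},{"x":0,"y":0,"z":0.1,"yaw":0,"hand":1},{"x":0,"y":0,"z":0.1,"yaw":0,"hand":1},{"x":0,"y":0,"z":0.05,"yaw":0,"hand":1},{"x":0,"y":0,"z":0,"yaw":0,"hand":1}]' 40; python3 -m inch '[{"x":0,"y":0,"z":0.08,"yaw":0,"hand":1},{"x":0,"y":0,"z":0.08,"yaw":0,"hand":1},{"x":0,"y":0,"z":0.08,"yaw":0,"hand":1},{"x":0,"y":0,"z":0,"yaw":0,"hand":1}]';  python3 -c "from h import *;togo(.461,.1205,.073)"
```

```text
t: 6.62
eef_pos: [0.4615, 0.1205, 0.0923]
orientation: [180.0, 0.0, 19.9]
contact_force: [-0.1, -1.8, -0.3]
finger_gap: 0.0217
grasp_force: 40.1
t: 6.95
eef_pos: [0.4611, 0.1204, 0.0848]
orientation: [180.0, 0.0, 19.9]
contact_force: [0.4, -1.1, -1.2]
finger_gap: 0.022
grasp_force: 40.1
t 6.95 pos [0.4611 0.1204 0.0848] rpy [180.    0.   19.9] rows [-0.   -0.    0.39] j [  -0.   20.  -26.  120.   12.   43. -104.] F [ 0.4 -1.1 -1.2] grip 40.050541162490845 0.02195711945882507
```

```bash
python3 -m inch '[{"x":0,"y":0,"z":0.1,"yaw":0,"hand":1},{"x":0,"y":0,"z":0.1,"yaw":0,"hand":1},{"x":0,"y":0,"z":0.1,"yaw":0,"hand":1},{"x":0,"y":0,"z":0,"yaw":0,"hand":1}]' 40; python3 -m inch '[{"x":0,"y":0,"z":0.06,"yaw":0,"hand":1},{"x":0,"y":0,"z":0.05,"yaw":0,"hand":1},{"x":0,"y":0,"z":0,"yaw":0,"hand":1}]';  python3 -c "from h import *;togo(.461,.1205,.073)"
```

```text
t: 7.28
eef_pos: [0.4604, 0.1204, 0.0752]
orientation: [-180.0, 0.1, 19.9]
contact_force: [-0.1, -0.7, -3.5]
finger_gap: 0.0218
grasp_force: 40.0
t: 7.53
eef_pos: [0.461, 0.1208, 0.0729]
orientation: [180.0, 0.0, 19.9]
contact_force: [-1.1, -1.5, 3.5]
finger_gap: 0.0216
grasp_force: 40.0
t 7.5333 pos [0.461  0.1208 0.0729] rpy [180.    0.   19.9] rows [-0.    0.01 -0.  ] j [  -1.   21.  -26.  121.   13.   41. -105.] F [-1.1 -1.5  3.5] grip 39.998125433921814 0.0215860567248182
```

```bash
python3 -m inch '[{"x":0,"y":0,"z":0.04,"yaw":0,"hand":1},{"x":0,"y":0,"z":0.04,"yaw":0,"hand":1},{"x":0,"y":0,"z":0,"yaw":0,"hand":1}]' 40;  python3 -c "from h import *;togo(.461,.1205,.073)"
```

```text
t: 7.78
eef_pos: [0.4612, 0.1206, 0.0724]
orientation: [179.9, 0.0, 19.8]
contact_force: [-8.5, -4.4, 26.8]
finger_gap: 0.022
grasp_force: 40.0
t 7.7833 pos [0.4612 0.1206 0.0724] rpy [179.9   0.   19.8] rows [-0.01  0.   -0.02] j [  -1.   21.  -25.  121.   13.   41. -105.] F [-8.5 -4.4 26.8] grip 40.00848054885864 0.021963114575877563
```

Hard stop at 27 N with the TCP at 72.4 mm, against an expected home of about 73 mm, so the collar is on the rim. I release and back off.

```bash
python3 -m inch '[{"x":0,"y":0,"z":-0.05,"yaw":0,"hand":1},{"x":0,"y":0,"z":0,"yaw":0,"hand":0.5},{"x":0,"y":0,"z":0,"yaw":0,"hand":0.4},{"x":0,"y":0,"z":0,"yaw":0,"hand":0.4},{"x":0,"y":0,"z":0,"yaw":0,"hand":0.4},{"x":0,"y":0,"z":0,"yaw":0,"hand":0.4},{"x":0,"y":0,"z":0,"yaw":0,"hand":0.4}]'; python3 -m inch '[{"x":0,"y":0,"z":-0.3,"yaw":0,"hand":0.4},{"x":0,"y":0,"z":-0.7,"yaw":0,"hand":0.4},{"x":0,"y":0,"z":-0.9,"yaw":0,"hand":0.4},{"x":0,"y":0.4,"z":-0.9,"yaw":0,"hand":0.4},{"x":0,"y":0.9,"z":-0.5,"yaw":0,"hand":0.4},{"x":0,"y":0.9,"z":0,"yaw":0,"hand":0.4},{"x":0,"y":0.9,"z":0,"yaw":0,"hand":0.4},{"x":0,"y":0.9,"z":0,"yaw":0,"hand":0.4},{"x":0,"y":0.5,"z":0,"yaw":0,"hand":0.4},{"x":0,"y":0,"z":0,"yaw":0,"hand":0.4}]'; python3 - <<'E'
from h import *
from scipy.optimize import least_squares
p,d=robot.grab_frame("scene")
cv2.imwrite("pics/end.png",cv2.resize(p[120:320,150:350],None,fx=2.5,fy=2.5,interpolation=cv2.INTER_CUBIC))
P=cloud("scene",d).reshape(-1,3);n=P[np.hypot(*(P[:,:2]-[.46,.122]).T)<.035]
print(np.histogram(n[:,2],np.arange(.05,.13,.005)))
c=n[(n[:,2]>.064)&(n[:,2]<.074)];print("collar z",np.median(c[:,2]),np.ptp(c,axis=0))
k=n[n[:,2]>.095];print("knob top",np.percentile(k[:,2],95),k[:,:2].mean(0))
t=c[c[:,2]>.0655];A=np.c_[t[:,:2],np.ones(len(t))];print("slope",np.linalg.lstsq(A,t[:,2],rcond=None)[0][:2])
togo(.461,.1205,.15)
E
```

```text
t: 8.37
eef_pos: [0.4612, 0.1208, 0.0718]
orientation: [-180.0, 0.0, 19.9]
contact_force: [-0.2, -0.9, -0.2]
finger_gap: 0.0522
grasp_force: 0.0
t: 9.2
eef_pos: [0.5081, -0.0101, 0.1716]
orientation: [179.9, -0.0, 19.5]
contact_force: [-0.4, 0.2, 0.6]
finger_gap: 0.0524
grasp_force: 0.0
(array([227,  16,  34, 324,  11,  17,  14,  17,  18,  39,  82,   0,   0,
         0,   0]), array([0.05 , 0.055, 0.06 , 0.065, 0.07 , 0.075, 0.08 , 0.085, 0.09 ,
       0.095, 0.1  , 0.105, 0.11 , 0.115, 0.12 , 0.125]))
collar z 0.0672188851905069 [0.05366757 0.05344687 0.00960844]
knob top 0.10231746104515305 [0.45972422 0.12417741]
slope [-0.01087224  0.00503247]
t 9.25 pos [ 0.5075 -0.0076  0.1715] rpy [180.   -0.   19.7] rows [-0.02 -4.54  0.72] j [ 13.  15. -23. 112.   7.  54. -83.] F [-0.6  0.1  0.2] grip 0.0 0.05248803756343154
```

View pics/end.png

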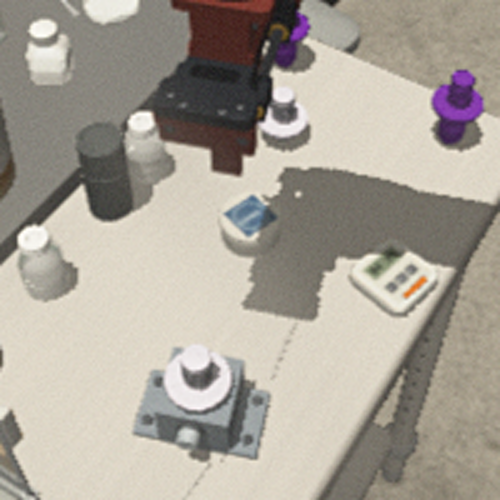

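The long plug sits flat in the holder at (197,375): its collar top measures 67–68 mm and its knob top 102 mm, both as expected for home. The short plug still stands at (284,115), and the gripper is clear.

```bash
python3 -c "
from cell import robot
print(robot.close_job())"
```

```text
the job is handed in; nothing more can be done
None
```

The long plug is pressed home in the socket and released, with its collar flat on the rim, the short plug was left standing where it was, and the job was handed in at about 9.3 s; no verdict came back, and I had no direct reading of the ball.

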